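Swing the filling arm over the open bottle and lock it

TASK

Push the swinging arm of the filling stand round with a fingertip until its nozzle stands centred over the mouth of the one open bottle, the bottle without a cotton plug. Then push the small locking lever on top of the pillar clockwise (seen from above) all the way to its stop, so that the arm stays set over that bottle. Only push, gently: do not grip or lift anything, leave the lever alone until the arm is set, and do not disturb the four bottles.

Things in the scene. Friction and masses are not known exactly. Their poses are not given: they have to be found in the camera images.
- stand: the fixed grey filling stand: a low foot with four arms, each ending in a shallow ring seat for a bottle, and an upright steel pillar (24 mm diameter) that carries the swinging arm and, above it, the locking lever. Origin at the foot of the pillar, z up. Seats 160 mm from the pillar axis, 15 and 45 degrees either side of the stand's -x axis; which bottle stands where varies
- pivot (a point): point on the pillar's vertical axis at the mid-height of the swinging arm's bar (228 mm above the bench); both the swinging arm and the locking lever turn about this axis
- boom: the swinging aluminium arm: a level bar 14 mm wide, from 216 to 240 mm above the bench, running from a 44 mm collar on the pillar to 176 mm from the axis, towards nozzle (its own -x axis; origin on the pillar axis at bench height). It turns 1.2 rad either way, needs about 2 N at 120 mm, and stays where it is left. Starts between the two middle bottles and passes above all bottles
- nozzle (a point): lower tip of the steel nozzle that hangs under the swinging arm, 160 mm from the pillar axis, 188 mm above the bench
- bottle_open: the open culture bottle, without a cotton plug and empty, 29 mm diameter, 142 mm tall, standing loose in one of the four seats 10 mm above the bench; origin at the centre of its underside, z up. Must stay as it stands
- mouth (a point): centre of the mouth of the open bottle, about 152 mm above the bench and 160 mm from the pillar axis
- bottle_a: cotton-plugged culture bottle, a glass cylinder of 31 mm diameter, 159 to 164 mm tall, standing loose in its seat, top at z of about 0.175; origin at the centre of its underside, z up. Must stay as it stands
- bottle_b: cotton-plugged culture bottle, a glass cylinder of 31 mm diameter, 159 to 164 mm tall, standing loose in its seat, top at z of about 0.175; origin at the centre of its underside, z up. Must stay as it stands
- bottle_c: cotton-plugged culture bottle, a glass cylinder of 31 mm diameter, 159 to 164 mm tall, standing loose in its seat, top at z of about 0.175; origin at the centre of its underside, z up. Must stay as it stands
- lock_lever (a joint): angle of the locking lever on top of the pillar, rad: 0 is fully unlocked, 0.8 is locked against its stop; grows clockwise seen from above. At 0 the lever points along the stand's +y axis turned 15 degrees towards its +x. Friction about 0.12 N m, no spring, stays where it is left. Starts between 0 and 0.15
- lever_ball (a point): centre of the black ball (22 mm diameter) at the end of the locking lever, 92 mm from the pillar axis, 267 mm above the bench. From the 34 mm wide black hub on the pillar the lever is a level round steel bar of 12 mm diameter at that height, its underside 21 mm above the top of the swinging arm
Things that resemble listed ones, but are neither listed nor needed, are in the scene too. Leave any orange or yellow look-alike of the bottle_open alone.

How it is judged:
By the outcome, as a careful person would: the job done as asked, in the order asked, and still so for the second after the job is handed in, with the robot touching nothing.
It also fails if it takes over 54 s, if anything falls off the work surface, if the arm or the gripper's body presses on something with over 40 N, if the wrist force passes 120 N, or if a joint passes its speed limit or range.

ROBOT

A 7-joint arm with a two-finger parallel gripper is mounted at the origin on a cart in front of the work surface, level with it; the furniture and walls round the work are solid. World frame = base frame: x ahead of the robot, y to its left, z up, the work surface at z = 0. Lengths are in m, angles in rad, forces in N, time in s.
With the tool pointing down it reaches from about 0.35 to 0.775 m from the base axis. Payload 3.1 kg.
Tool frame: the origin (TCP) lies midway between the tips of the shut fingers; the grasp point (between the pads) lies 19 mm behind it; z points along the fingers, y is the direction in which the jaws open and shut (so a half turn about z gives the same grasp; the last joint's range is limited). The gripper opens to 85 mm and grips with 20 to 120 N. Pads are 22 mm wide; open, the fingers measure 114 mm over their backs; the gripper's body (76 mm by 85 mm) begins 54 mm behind the grasp point. The pads swing forward as they close: fully open they stand 13 mm farther back than shut.
Start: joints at [-1.318, 0.311, 0.014, 1.512, -0.004, 1.319, -0.027], TCP at [0.16, 0.526, 0.231] pointing down, gripper open.
Joint ranges: [-2.7, 2.7], [-0.3, 1.91], [-1.27, 1.3], [0.12, 2.57], [-1.44, 4.58], [0.2, 2.03], [-3.05, 3.05]. Speed limits (rad/s): [2.79, 2.79, 3.14, 3.14, 3.14, 3.14, 3.14].

INTERFACE

Orientations are given as a unit quaternion [w, x, y, z].
In Python, from station import robot gives the robot as it stands.
- The arm moves only by the tool play_rows, never from a script. Its argument "moves" is a list of rows, each an object of numbers: "tx", "ty", "tz": the shift along the tool's x, y, z in mm; "rx", "ry", "rz": the turn, a rotation vector about the tool's x, y, z in degrees; "grip": the finger opening in mm, from 0 to 85.4. In form: [{"tx": .., "ty": .., "tz": .., "rx": .., "ry": .., "rz": .., "grip": ..}, ...]. A call has 1 to 12 rows; each row is the pose to reach, as a shift and turn from the pose commanded when the call began, along the tool's axes at that moment; what a row does not reach only later rows make up. A row lasts 1/10 s, in which the tool goes at most 50 mm and 8.59 degrees, less where a joint would pass 70% of its speed; a pose out of reach is approached as far as the arm can. A call with a gripper value outside its range is refused whole. The fingers move at their own pace and stop on an object; "grip_force" is the grip in N (left out, the last holds). Time passes only in rows, so rows that repeat a pose let the fingers close. It gives the time, the measured TCP pose, the force and the opening at its end, in the units of the state.
- robot.get_state(): the state, without advancing time (a new reading comes with each control period).
- robot.snapshot(name): name is "side" or "top"; returns (picture, depth): 384x512x3 uint8, red, green, blue; 384x512 float32, m along the optical axis (not along the pixel's ray), 0 where there is no reading.
- robot.camera_params(name): a dict with "fx", "fy", "cx", "cy" (pixels), "D" ([k1, k2, p1, p2, k3] as OpenCV has them; the pictures are not rectified), "rvec" (rotation vector, rad) and "tvec" (3), from world to camera coordinates, as OpenCV has them. Camera axes: x right, y down, z forward; pixel columns grow to the right and rows downward; lengths in m; the calibration is good to about 2 mm. A picture is of the moment at which its call begins. camera_params takes no time and is no camera call.
- robot.close_job(): hands the job in, once; it reports no verdict.
Trained networks look in the newest picture that a camera, given by its name, has taken for a name from the list of things; names that differ only in an ending like _2 or _b are one class to them, and where a whole thing is asked for, a point or a joint stands for the part that bears it (a point fixed in the world has none). Each returns a list of dicts, best first, with "score" (0 to 1); they miss things now and then, are a little off and sometimes report something else, mostly with a low value. They report only what shows in the picture. A call takes as long as a camera call. They do not tell look-alikes from the thing itself.
- robot.outline_of(camera, query): "mask" (384x512 bool, what is visible of it) and "bbox" ([left, top, width, height] as shares, 0 to 1, of the picture: columns of its width, rows of its height, round what is visible of it).
- robot.spot_point(camera, query): "at" ([column, row] as shares, 0 to 1, of the picture: columns of its width, rows of its height: a listed point, or the origin of a listed thing).
The state is a dict: "time_s": time; "q": joint angles; "qd": joint speeds; "tau": joint torques, N m; "position": TCP position; "orientation": TCP orientation; "force": force on the tool from outside, world axes, zero at the start; "wrist_torque": the same for the moment, N m; "opening": finger opening in m.
Only numpy, scipy, OpenCV 4.12 (cv2) and the standard library are available. Lean on these libraries where they do the work, as an engineer would, in place of code of your own. Each camera call takes 0.05 s, during which the arm holds its last target.

## Working session

There is one attempt and no reset: what is moved stays moved. The work goes in short steps, Python scripts to look and compute and a tool call to move; the robot and the scene stay as the last step left them, time stands still between calls to the robot, and variables do not carry over. Pictures are saved under pics/ and viewed, and the job is handed in when it is done.

Besides the shell and the picture viewer there is one more tool, called after ">>>" as a command line: name --argument value ..., lists and objects as JSON in quotes. play_rows: Moves the arm, as the interface text tells. Its arguments: {"type":"object","properties":{"moves":{"type":"array"},"grip_force":{"type":"number"}},"required":["moves"]}

```bash
ls; mkdir -p pics; cat > h.py <<'E'
from station import robot
import numpy as np, cv2
def cam(n):
    p=robot.camera_params(n);K=np.array([[p['fx'],0,p['cx']],[0,p['fy'],p['cy']],[0,0,1]]);R=cv2.Rodrigues(np.array(p['rvec'],float))[0]
    return K,np.array(p['D'],float),R,np.array(p['tvec'],float).ravel()
def ray(n,uv):
    K,D,R,t=cam(n);x=cv2.undistortPoints(np.array([[uv]],float),K,D)[0,0]
    return -R.T@t, R.T@np.array([x[0],x[1],1.])
def atz(n,uv,z):
    o,d=ray(n,uv);return o+d*(z-o[2])/d[2]
def atd(n,uv,dep):
    o,d=ray(n,uv);return o+d*dep
def proj(n,P):
    K,D,R,t=cam(n);return cv2.projectPoints(np.array(P,float).reshape(-1,1,3),cv2.Rodrigues(R)[0],t,K,D)[0].reshape(-1,2)
def snap(n,f):
    im,d=robot.snapshot(n);cv2.imwrite('pics/'+f,im[:,:,::-1]);np.save('pics/'+f+'.npy',d);return im,d
E
python3 - <<'E'
from h import *
for n in('top','side'):
    im,d=snap(n,n+'0.png')
    K,D,R,t=cam(n);print(n,'cam',-R.T@t, 'fwd',R[2])
    for q in['pivot','nozzle','mouth','lever_ball']:
        for r in robot.spot_point(n,q)[:3]:
            uv=np.array(r['at'])*[512,384]
            z={'pivot':.228,'nozzle':.188,'mouth':.152,'lever_ball':.267}[q]
            print(n,q,round(r['score'],2),uv.round(1),atz(n,uv,z).round(4))
s=robot.get_state();print(s['time_s'],s['position'],s['orientation'],s['force'])
E
```

```text
pics
top cam [0.34575609 0.23410616 1.00244975] fwd [ 1.41065907e-01  6.82311520e-05 -9.90000205e-01]
top pivot 0.8 [226.6 133.3] [0.5703 0.2824 0.228 ]
top pivot 0.4 [290.1 195.3] [0.4516 0.1678 0.228 ]
top nozzle 0.36 [253.6 226.6] [0.3985 0.2353 0.188 ]
top mouth 0.72 [286.6 198. ] [0.4567 0.1684 0.152 ]
top mouth 0.71 [291.7 236.2] [0.3805 0.1605 0.152 ]
top mouth 0.7 [331.8 215. ] [0.421  0.0796 0.152 ]
top lever_ball 0.56 [175.2 116.2] [0.5921 0.3712 0.267 ]
side cam [ 0.30584596 -0.51604399  0.55059513] fwd [ 0.19758558  0.86996297 -0.45180126]
side pivot 0.78 [296.6 131.8] [0.5641 0.2739 0.228 ]
side nozzle 0.83 [213.  156.3] [0.4092 0.2909 0.188 ]
side mouth 0.98 [254.1 201.1] [0.4594 0.171  0.152 ]
side mouth 0.62 [246.8 243.3] [0.4214 0.0523 0.152 ]
side mouth 0.61 [206.4 215.8] [0.3747 0.1428 0.152 ]
side lever_ball 0.85 [297.6  99.5] [0.586  0.3416 0.267 ]
0.5 [0.15977954 0.52627709 0.23127488] [ 8.42778683e-06  1.46835295e-01  9.89160955e-01 -1.59325777e-05] [-0.35207853 -0.33495988  0.2574825 ]
```

View pics/top0.png

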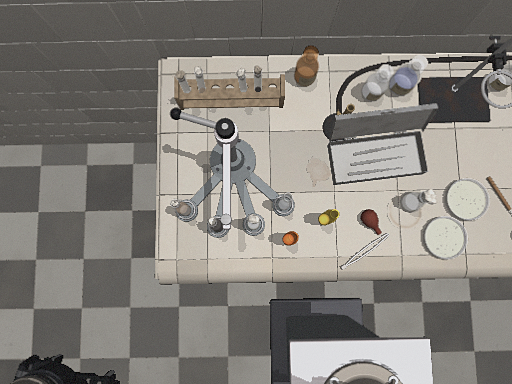

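View pics/side0.png

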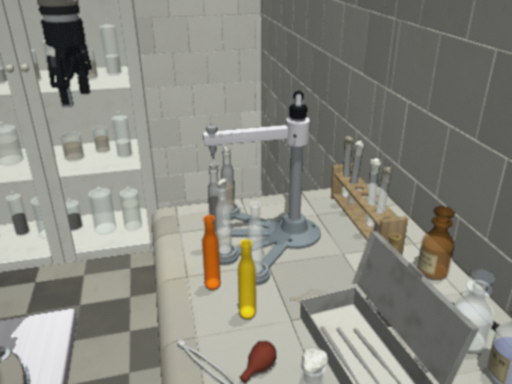

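```bash
python3 - <<'E'
from h import *
im=cv2.imread('pics/top0.png');cv2.imwrite('pics/topz.png',cv2.resize(im[95:250,155:320],None,fx=3.8,fy=3.8,interpolation=cv2.INTER_CUBIC))
im=cv2.imread('pics/side0.png');cv2.imwrite('pics/sidez.png',cv2.resize(im[85:295,185:335],None,fx=2.8,fy=2.8,interpolation=cv2.INTER_CUBIC))
E
```

```text
(no output)
```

View pics/topz.png

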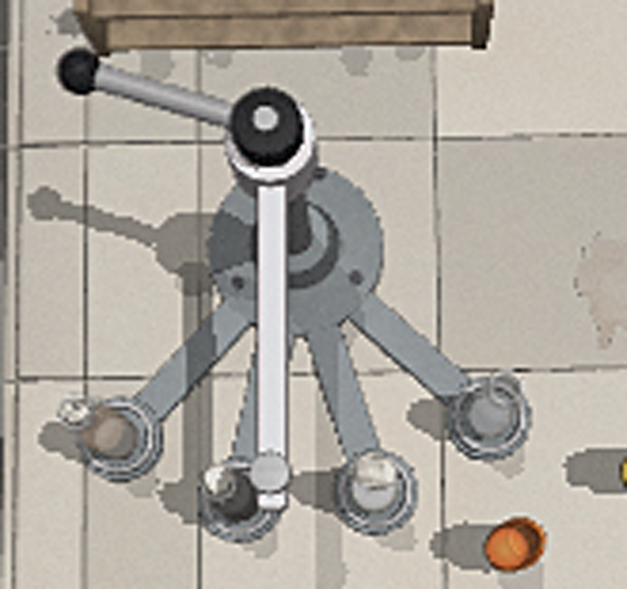

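View pics/sidez.png

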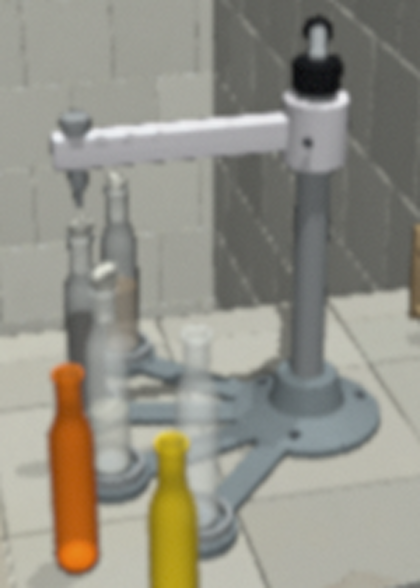

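```bash
cat > meas.py <<'E'
from h import *
def cloud(n,f):
    d=np.load('pics/'+f+'.npy');K,D,R,t=cam(n)
    v,u=np.nonzero(d>0);x=cv2.undistortPoints(np.stack([u,v],1).astype(float).reshape(-1,1,2),K,D)[:,0]
    P=(np.c_[x,np.ones(len(x))]*d[v,u][:,None]-t)@R
    return P,u,v
E
python3 - <<'E'
from meas import *
d=np.load('pics/top0.png.npy')
for uv in[(225,128),(225,124),(217,133),(226,160),(226,190),(226,215),(175,114),(190,118),(205,122),(284,202),(286,198),(279,199)]:
    print(uv,atd('top',uv,d[uv[1],uv[0]]).round(4))
P,u,v=cloud('top','top0.png')
m=(abs(P[:,0]-.57)<.06)&(abs(P[:,1]-.28)<.06)&(P[:,2]>.2)
print(np.histogram(P[m,2],bins=np.arange(.2,.31,.005)))
m=(P[:,0]>.38)&(P[:,0]<.53)&(P[:,1]>.2)&(P[:,1]<.35)&(P[:,2]>.228)&(P[:,2]<.25)
B=P[m];print(len(B),B.mean(0));c=B[:,:2].mean(0);uu,s,vt=np.linalg.svd(B[:,:2]-c);print(c,vt[0],s/np.sqrt(len(B)))
Q,u,v=cloud('side','side0.png')
# pillar points
m=(Q[:,2]>.06)&(Q[:,2]<.2)&(abs(Q[:,0]-.57)<.04)&(abs(Q[:,1]-.27)<.05)
from scipy.optimize import least_squares
B=Q[m];print(len(B),B.mean(0),B.std(0))
r=least_squares(lambda p:np.hypot(B[:,0]-p[0],B[:,1]-p[1])-.012,[.57,.28],loss='soft_l1',f_scale=.002);print('pillar',r.x,abs(r.fun).mean())
E
```

```text
(225, 128) [0.5645 0.2818 0.2807]
(225, 124) [0.5718 0.2817 0.2806]
(217, 133) [0.5585 0.2965 0.2716]
(226, 160) [0.5166 0.2831 0.2408]
(226, 190) [0.4615 0.2836 0.2413]
(226, 215) [0.4156 0.2833 0.2515]
(175, 114) [0.5929 0.3698 0.2766]
(190, 118) [0.5863 0.3439 0.2729]
(205, 122) [0.5791 0.3177 0.2708]
(284, 202) [0.4524 0.1717 0.1221]
(286, 198) [0.4719 0.1608 0.0359]
(279, 199) [0.4628 0.18   0.091 ]
(array([  0,   6,   9,  11,  13,  31,  13,  91,  77,  58,  88,   8,  11,
        60, 169, 204,  31,   0,   0,   0,   0]), array([0.2  , 0.205, 0.21 , 0.215, 0.22 , 0.225, 0.23 , 0.235, 0.24 ,
       0.245, 0.25 , 0.255, 0.26 , 0.265, 0.27 , 0.275, 0.28 , 0.285,
       0.29 , 0.295, 0.3  , 0.305]))
546 [0.46427966 0.28362333 0.23897577]
[0.46427966 0.28362333] [-0.99996914  0.00785618] [0.03701623 0.00437178]
787 [0.565417   0.27488831 0.1317413 ] [0.00653584 0.00353331 0.04022499]
pillar [0.56836262 0.28388267] 0.0009081493546589964
```

```bash
cat >> h.py <<'E'
from scipy.spatial.transform import Rotation as Ro
def rows(wps,yaw=None):
    s=robot.get_state();q=s['orientation'];R=Ro.from_quat([q[1],q[2],q[3],q[0]]).as_matrix();p=np.array(s['position'])
    print('TCP',p.round(4),'toolx ang',np.degrees(np.arctan2(R[1,0],R[0,0])).round(2),'z',R[:,2].round(3),'F',np.round(s['force'],2),'t',s['time_s'],'op',s['opening'])
    for w in wps: print(w,((R.T@(np.array(w[:3])-p))*1000).round(1))
E
python3 - <<'E'
from meas import *
rows([(.25,.45,.26),(.442,.340,.26),(.442,.340,.222)])
P,u,v=cloud('top','top0.png')
m=(P[:,0]>.6)&(P[:,0]<.8)&(P[:,1]>.2)&(P[:,1]<.4)&(P[:,2]>.1)&(P[:,2]<.25);print('rack',P[m].min(0),P[m].max(0))
m=(P[:,0]>.62)&(P[:,0]<.8)&(P[:,1]>.15)&(P[:,1]<.45);print(P[m][:,2].max())
print('hub',atz('top',(225.3,128.4),.280))
for b in range(3):
  pass
r=robot.outline_of('top','bottle_open')
for x in r:print(x['score'],np.array(x['bbox'])*[512,384,512,384])
E
```

```text
TCP [0.1598 0.5263 0.2313] toolx ang 163.11 z [ 0. -0. -1.] F [-0.35 -0.33  0.26] t 0.5 op 0.08558901067674547
(0.25, 0.45, 0.26) [-108.5  -46.8  -28.7]
(0.442, 0.34, 0.26) [-324.2  -96.3  -28.7]
(0.442, 0.34, 0.222) [-324.2  -96.3    9.3]
rack [0.7077613  0.21196823 0.10019903] [0.73877163 0.39880707 0.16950581]
0.16950580550664274
hub [0.56399597 0.28132527 0.28      ]
0.67 [278.1184 191.8848  17.2032  19.584 ]
0.6 [282.2144 228.9024  16.9984  17.5872]
0.55 [321.0752 211.6992  21.0944  10.9056]
```

>>> play_rows --moves '[{"tx":-30,"ty":-10,"tz":-29,"rz":3,"grip":0},{"tx":-70,"ty":-25,"tz":-29,"rz":8,"grip":0},{"tx":-110,"ty":-40,"tz":-29,"rz":14,"grip":0},{"tx":-150,"ty":-50,"tz":-29,"rz":20,"grip":0},{"tx":-190,"ty":-60,"tz":-29,"rz":27,"grip":0},{"tx":-230,"ty":-70,"tz":-29,"rz":27,"grip":0},{"tx":-270,"ty":-80,"tz":-29,"rz":27,"grip":0},{"tx":-305,"ty":-90,"tz":-29,"rz":27,"grip":0},{"tx":-324,"ty":-96,"tz":-29,"rz":27,"grip":0},{"tx":-324,"ty":-96,"tz":-10,"rz":27,"grip":0},{"tx":-324,"ty":-96,"tz":9,"rz":27,"grip":0},{"tx":-324,"ty":-96,"tz":9,"rz":27,"grip":0}]'

```text
validation failed for argument at $.mo...
```

```bash
python3 - <<'E'
from h import *
snap('top','top1.png');snap('side','side1.png')
a=cv2.imread('pics/top1.png')[90:270,140:330];b=cv2.imread('pics/side1.png')[40:300,150:340]
cv2.imwrite('pics/z1.png',np.hstack([cv2.resize(a,(400,380)),cv2.resize(b,(380,520))[:380]]))
piv=np.array([.567,.283])
W=[]
for a in(180,186,194,202,210,217,222):
    a=np.radians(a);c=piv+.125*np.array([np.cos(a),np.sin(a)])+.021*np.array([np.sin(a),-np.cos(a)]);W.append((*c,.222))
rows(W)
E
```

```text
TCP [0.1598 0.5263 0.2313] toolx ang 163.12 z [ 0.  0. -1.] F [ 0.47 -0.23  0.07] t 0.65 op 0.08540901287411327
(np.float64(0.44199999999999995), np.float64(0.304), 0.222) [-334.6 -130.8    9.3]
(np.float64(0.44048966535034506), np.float64(0.29081890189427706), 0.222) [-337.  -143.8    9.3]
(np.float64(0.4406326744079074), np.float64(0.2731359733018375), 0.222) [-342.3 -160.7    9.3]
(np.float64(0.4432352797174174), np.float64(0.25564503676891354), 0.222) [-349.9 -176.7    9.3]
(np.float64(0.44824682452694514), np.float64(0.2386865334794732), 0.222) [-359.6 -191.4    9.3]
(np.float64(0.4545324457578953), np.float64(0.22454446781698706), 0.222) [-369.7 -203.1    9.3]
(np.float64(0.46005515408178965), np.float64(0.21496471554016797), 0.222) [-377.8 -210.7    9.3]
```

View pics/z1.png

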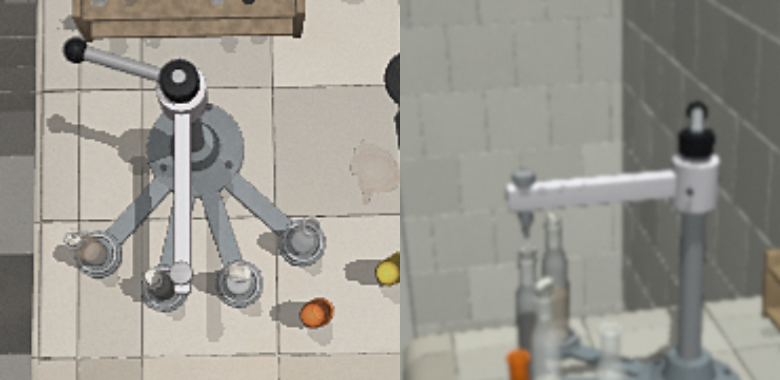

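The pictures show the scene unchanged, with the open mouth at about (305, 230) in the left half. The move call was refused, probably because every row needs all its keys.

>>> play_rows --moves '[{"tx":-30,"ty":-10,"tz":-29,"rx":0,"ry":0,"rz":3,"grip":0},{"tx":-70,"ty":-25,"tz":-29,"rx":0,"ry":0,"rz":8,"grip":0},{"tx":-110,"ty":-40,"tz":-29,"rx":0,"ry":0,"rz":14,"grip":0},{"tx":-150,"ty":-50,"tz":-29,"rx":0,"ry":0,"rz":20,"grip":0},{"tx":-190,"ty":-60,"tz":-29,"rx":0,"ry":0,"rz":27,"grip":0},{"tx":-230,"ty":-70,"tz":-29,"rx":0,"ry":0,"rz":27,"grip":0},{"tx":-270,"ty":-80,"tz":-29,"rx":0,"ry":0,"rz":27,"grip":0},{"tx":-305,"ty":-90,"tz":-29,"rx":0,"ry":0,"rz":27,"grip":0},{"tx":-324,"ty":-96,"tz":-29,"rx":0,"ry":0,"rz":27,"grip":0},{"tx":-324,"ty":-96,"tz":-10,"rx":0,"ry":0,"rz":27,"grip":0},{"tx":-324,"ty":-96,"tz":9,"rx":0,"ry":0,"rz":27,"grip":0},{"tx":-324,"ty":-96,"tz":9,"rx":0,"ry":0,"rz":27,"grip":0}]'

```text
time_s: 1.85
position: [0.4403, 0.3391, 0.2195]
orientation: [-0.002, 0.374, 0.927, -0.003]
force: [-0.6, -0.3, -0.1]
opening: -0.0001
```

```bash
python3 - <<'E'
from h import *
snap('top','top2.png');snap('side','side2.png')
a=cv2.imread('pics/top2.png')[90:270,140:330];b=cv2.imread('pics/side2.png')[40:300,150:340]
cv2.imwrite('pics/z2.png',np.hstack([cv2.resize(a,(400,380)),cv2.resize(b,(380,520))[:380]]))
piv=np.array([.567,.283])
W=[]
for a in(180,186,194,202,210,217,222):
    a=np.radians(a);c=piv+.125*np.array([np.cos(a),np.sin(a)])+.021*np.array([np.sin(a),-np.cos(a)]);W.append((*c.round(4),.222))
rows(W)
E
```

```text
TCP [0.4417 0.3404 0.2224] toolx ang 136.14 z [-0. -0. -1.] F [-0.22  0.63  0.66] t 1.95 op -0.00022683152544743126
(np.float64(0.442), np.float64(0.304), 0.222) [-25.4 -26.1   0.4]
(np.float64(0.4405), np.float64(0.2908), 0.222) [-33.5 -36.6   0.4]
(np.float64(0.4406), np.float64(0.2731), 0.222) [-45.9 -49.3   0.5]
(np.float64(0.4432), np.float64(0.2556), 0.222) [-59.9 -60.1   0.5]
(np.float64(0.4482), np.float64(0.2387), 0.222) [-75.2 -68.9   0.5]
(np.float64(0.4545), np.float64(0.2245), 0.222) [-89.6 -74.7   0.5]
(np.float64(0.4601), np.float64(0.215), 0.222) [-100.2  -77.7    0.5]
```

View pics/z2.png

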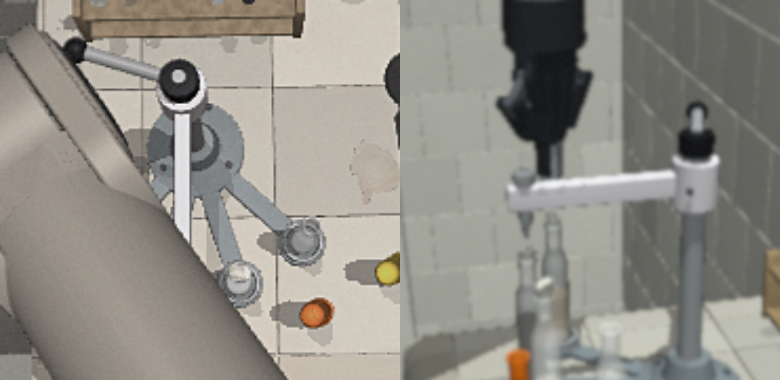

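The fingertip hangs behind the bar without touching it, and the lever is clear. Now I push along the arc, stopping short of the mouth.

>>> play_rows --moves '[{"tx":-13,"ty":-13,"tz":0,"rx":0,"ry":0,"rz":0,"grip":0},{"tx":-20,"ty":-20,"tz":0,"rx":0,"ry":0,"rz":0,"grip":0},{"tx":-25,"ty":-26,"tz":0,"rx":0,"ry":0,"rz":0,"grip":0},{"tx":-30,"ty":-32,"tz":0,"rx":0,"ry":0,"rz":0,"grip":0},{"tx":-37,"ty":-40,"tz":0,"rx":0,"ry":0,"rz":0,"grip":0},{"tx":-46,"ty":-49,"tz":0,"rx":0,"ry":0,"rz":0,"grip":0},{"tx":-53,"ty":-55,"tz":0,"rx":0,"ry":0,"rz":0,"grip":0},{"tx":-60,"ty":-60,"tz":0,"rx":0,"ry":0,"rz":0,"grip":0},{"tx":-67,"ty":-65,"tz":0,"rx":0,"ry":0,"rz":0,"grip":0},{"tx":-75,"ty":-69,"tz":0,"rx":0,"ry":0,"rz":0,"grip":0},{"tx":-75,"ty":-69,"tz":0,"rx":0,"ry":0,"rz":0,"grip":0}]'

```text
time_s: 3.05
position: [0.4485, 0.2362, 0.2221]
orientation: [0.0, 0.375, 0.927, -0.001]
force: [0.1, -0.1, 0.3]
opening: -0.0001
```

```bash
cat > look.py <<'E'
from meas import *
import sys
k=sys.argv[1]
snap('top','top%s.png'%k);snap('side','side%s.png'%k)
a=cv2.imread('pics/top%s.png'%k)[90:270,140:330];b=cv2.imread('pics/side%s.png'%k)[70:260,190:340]
cv2.imwrite('pics/z%s.png'%k,np.hstack([cv2.resize(a,(400,380),interpolation=cv2.INTER_CUBIC),cv2.resize(b,(400,507),interpolation=cv2.INTER_CUBIC)[:380]]))
for n in('side','top'):
  for q,z in(('nozzle',.188),('mouth',.152)):
    for r in robot.spot_point(n,q)[:2]:
        uv=np.array(r['at'])*[512,384];print(n,q,round(r['score'],2),uv.round(1),atz(n,uv,z).round(4))
P,u,v=cloud('top','top%s.png'%k)
piv=np.array([.567,.283])
rel=P[:,:2]-piv;rr=np.hypot(*rel.T);an=np.degrees(np.arctan2(rel[:,1],rel[:,0]))%360
m=(P[:,2]>.233)&(P[:,2]<.246)&(rr>.03)&(rr<.13)&(an>150)&(an<250)
if m.sum()>20:
    B=P[m][:,:2];c=np.median(B,0);vt=np.linalg.svd(B-c)[2][0];print('boom n',m.sum(),'ang',np.degrees(np.arctan2(*(-vt[::-1] if vt[0]>0 else vt[::-1])))%360,'via center',np.median(an[m]))
E
python3 look.py 3
```

```text
side nozzle 0.57 [231.  172.7] [0.4291 0.2151 0.188 ]
side mouth 0.88 [254.1 198.3] [0.4616 0.1805 0.152 ]
side mouth 0.88 [245.6 242. ] [0.4204 0.056  0.152 ]
```

View pics/z3.png

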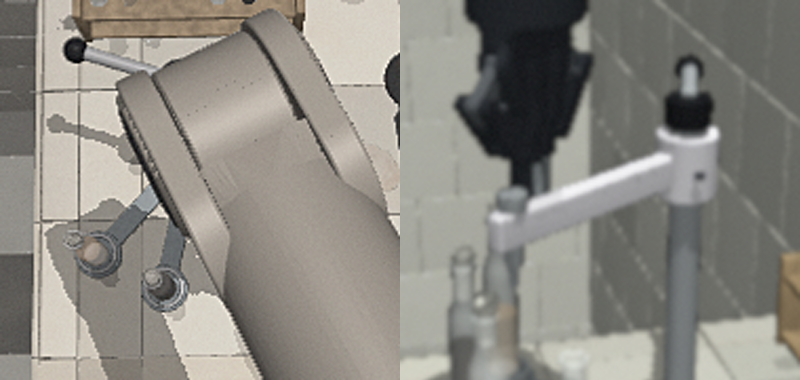

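The top view is blocked by the arm. The side view shows the bar partway round, with the nozzle at about 206°. I'll push further in stages and then back off to measure.

>>> play_rows --moves '[{"tx":-6,"ty":-3,"tz":0,"rx":0,"ry":0,"rz":0,"grip":0},{"tx":-11,"ty":-5,"tz":0,"rx":0,"ry":0,"rz":0,"grip":0},{"tx":-16,"ty":-7,"tz":0,"rx":0,"ry":0,"rz":0,"grip":0},{"tx":-21,"ty":-8,"tz":0,"rx":0,"ry":0,"rz":0,"grip":0},{"tx":-25,"ty":-9,"tz":0,"rx":0,"ry":0,"rz":0,"grip":0},{"tx":-25,"ty":-9,"tz":0,"rx":0,"ry":0,"rz":0,"grip":0}]'

```text
time_s: 3.95
position: [0.4605, 0.2135, 0.2224]
orientation: [0.0, 0.374, 0.927, -0.0]
force: [-0.2, 0.2, 0.1]
opening: 0.0
```

```bash
python3 look.py 4;python3 -c "
from h import *
rows([(.46,.3,.222)])"
```

```text
side nozzle 0.77 [247.4 181. ] [0.4498 0.1775 0.188 ]
side mouth 0.64 [208.1 214.7] [0.3778 0.1456 0.152 ]
side mouth 0.58 [245.2 241.6] [0.42   0.0571 0.152 ]
top mouth 0.61 [188.3 214.1] [0.4279 0.3648 0.152 ]
TCP [0.4598 0.2145 0.2222] toolx ang 136.11 z [-0. -0. -1.] F [0.98 0.02 0.61] t 4.25 op -0.00010009147267395411
(0.46, 0.3, 0.222) [59.1 61.7  0.2]
```

View pics/z4.png

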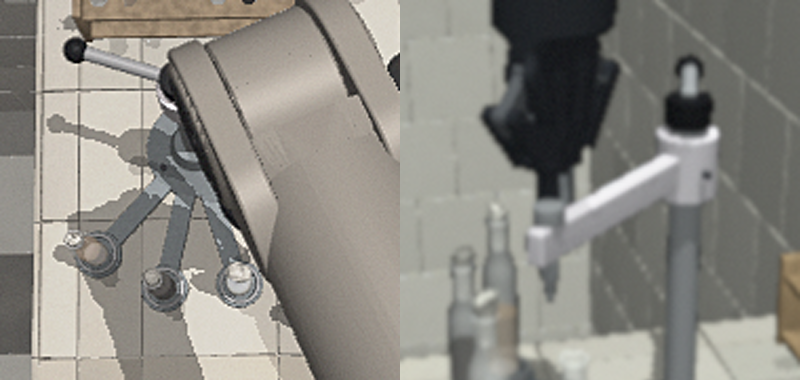

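```bash
python3 -c "
from h import *
rows([(.40,.28,.23),(.26,.50,.26)])"
```

```text
TCP [0.4598 0.2145 0.2222] toolx ang 136.11 z [-0. -0. -1.] F [0.98 0.02 0.61] t 4.25 op -0.00010009147267395411
(0.4, 0.28, 0.23) [88.5  5.7 -7.8]
(0.26, 0.5, 0.26) [341.9  67.2 -37.9]
```

>>> play_rows --moves '[{"tx":20,"ty":0,"tz":0,"rx":0,"ry":0,"rz":0,"grip":0},{"tx":50,"ty":3,"tz":-3,"rx":0,"ry":0,"rz":0,"grip":0},{"tx":90,"ty":6,"tz":-8,"rx":0,"ry":0,"rz":0,"grip":0},{"tx":135,"ty":18,"tz":-20,"rx":0,"ry":0,"rz":0,"grip":0},{"tx":180,"ty":28,"tz":-38,"rx":0,"ry":0,"rz":0,"grip":0},{"tx":225,"ty":38,"tz":-38,"rx":0,"ry":0,"rz":0,"grip":0},{"tx":270,"ty":50,"tz":-38,"rx":0,"ry":0,"rz":0,"grip":0},{"tx":310,"ty":60,"tz":-38,"rx":0,"ry":0,"rz":0,"grip":0},{"tx":340,"ty":67,"tz":-38,"rx":0,"ry":0,"rz":0,"grip":0},{"tx":340,"ty":67,"tz":-38,"rx":0,"ry":0,"rz":0,"grip":0}]'

```text
time_s: 5.25
position: [0.2556, 0.5033, 0.2595]
orientation: [-0.002, 0.369, 0.929, 0.0]
force: [-0.1, -0.5, -0.1]
opening: 0.0004
```

```bash
python3 look.py 5
```

```text
side nozzle 0.88 [244.9 180.3] [0.4463 0.1812 0.188 ]
side mouth 0.9 [207.4 215.5] [0.3764 0.1434 0.152 ]
side mouth 0.6 [246.5 243.2] [0.421  0.0527 0.152 ]
top nozzle 0.62 [282.8 204.6] [0.4394 0.1788 0.188 ]
top mouth 0.72 [333.4 215.9] [0.4192 0.0764 0.152 ]
top mouth 0.61 [291.2 235.5] [0.3819 0.1615 0.152 ]
boom n 429 ang 221.0817989851394 via center 221.45240483133438
```

View pics/z5.png

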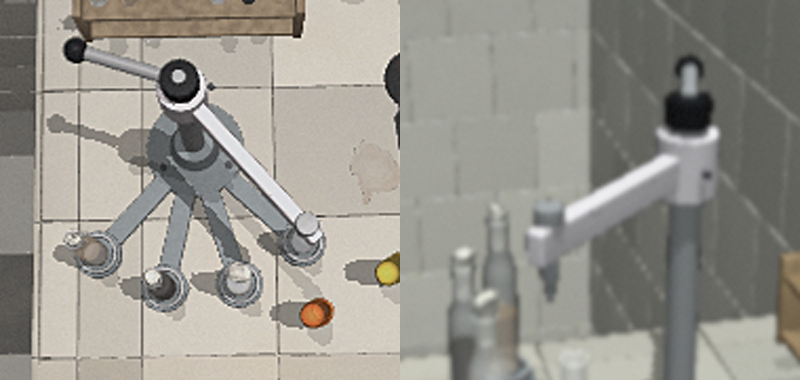

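```bash
python3 - <<'E'
from meas import *
for q in('bottle_open','bottle_a','stand'):
  for n in('top','side'):
    for r in robot.spot_point(n,q)[:5]:
        uv=np.array(r['at'])*[512,384];z=0 if q=='stand' else .01;print(n,q,round(r['score'],2),uv.round(1),atz(n,uv,z).round(4))
a=cv2.imread('pics/top0.png')[185:225,265:305];b=cv2.imread('pics/side0.png')[190:285,225:285]
cv2.imwrite('pics/m0.png',np.hstack([cv2.resize(a,(400,400),interpolation=cv2.INTER_CUBIC),cv2.resize(b,(360,570),interpolation=cv2.INTER_CUBIC)[:400]]))
E
```

```text
top bottle_open 0.62 [284.5 203.7] [0.4619 0.1627 0.01  ]
top bottle_open 0.6 [291.  236.3] [0.3861 0.1498 0.01  ]
top bottle_open 0.49 [287.5 196.4] [0.4789 0.1552 0.01  ]
top bottle_open 0.47 [324.9 219.9] [0.4224 0.0701 0.01  ]
side bottle_open 0.87 [247.  314.6] [0.4212 0.0607 0.01  ]
side bottle_open 0.85 [213.8 286.2] [0.38  0.142 0.01 ]
side bottle_open 0.78 [256.2 268.6] [0.4623 0.1722 0.01  ]
top bottle_a 0.77 [219.  223.3] [0.4191 0.3155 0.01  ]
top bottle_a 0.7 [188.5 210.5] [0.4501 0.3862 0.01  ]
top bottle_a 0.68 [252.2 224.9] [0.414  0.2387 0.01  ]
side bottle_a 0.89 [227.3 251.8] [0.4202 0.2359 0.01  ]
side bottle_a 0.66 [229.6 207.7] [0.4543 0.3997 0.01  ]
side bottle_a 0.52 [298.  130.5] [0.7461 0.8172 0.01  ]
top stand 0.74 [233.6 160.7] [0.5686 0.2805 0.    ]
side stand 0.72 [226.9 206.8] [0.4519 0.4222 0.    ]
side stand 0.15 [255.3 271.2] [0.4618 0.1779 0.    ]
```

View pics/m0.png

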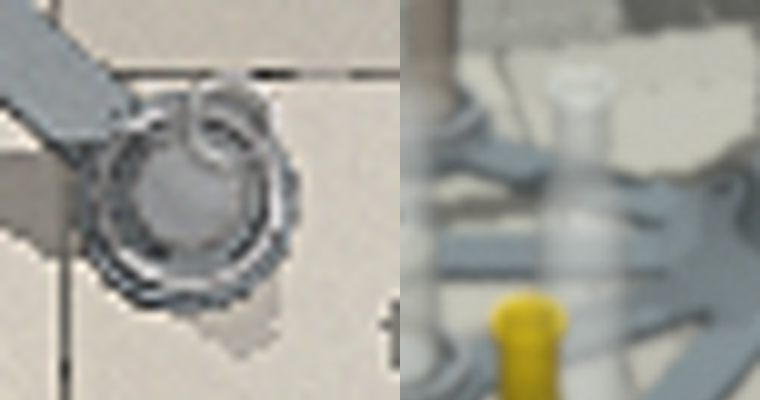

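```bash
python3 - <<'E'
from meas import *
piv=np.array([.567,.283])
def pr(l,p): 
    r=p[:2]-piv;print(l,p.round(4),'r',np.hypot(*r).round(4),'ang',(np.degrees(np.arctan2(r[1],r[0]))%360).round(2))
pr('mouth top',atz('top',(287.2,196.3),.152))
pr('mouth top net',atz('top',(286.6,198),.152))
pr('mouth side',atz('side',(255,203.3),.152)); pr('mouth side net',atz('side',(254.1,201.1),.152))
pr('seat top',atz('top',(283.5,204.0),.015))
for uv in[(219,223.3),(188.5,210.5),(252.2,224.9),(284.5,203.7)]: pr('base',atz('top',uv,.01))
o1,d1=ray('top',(287.,196.9));o2,d2=ray('side',(254.7,202))
A=np.c_[d1,-d2];s=np.linalg.lstsq(A,o2-o1,rcond=None)[0];p,q=o1+d1*s[0],o2+d2*s[1];pr('tri',(p+q)/2);print(np.linalg.norm(p-q))
# pillar & axis from both
Q,_,_=cloud('side','side0.png')
pr('nozzle top',atz('top',(282.8,204.6),.188))
print(proj('top',[[*piv,.281],[*piv,.24]]),proj('side',[[*piv,.281],[*piv,.2]]))
E
```

```text
mouth top [0.4601 0.1671 0.152 ] r 0.1577 ang 227.32
mouth top net [0.4567 0.1684 0.152 ] r 0.1591 ang 226.1
mouth side [0.4592 0.1634 0.152 ] r 0.161 ang 227.98
mouth side net [0.4594 0.171  0.152 ] r 0.1553 ang 226.15
seat top [0.4607 0.1654 0.015 ] r 0.1585 ang 227.89
base [0.4191 0.3155 0.01  ] r 0.1515 ang 167.62
base [0.4501 0.3862 0.01  ] r 0.156 ang 138.56
base [0.414  0.2387 0.01  ] r 0.1593 ang 196.14
base [0.4619 0.1627 0.01  ] r 0.1597 ang 228.87
tri [0.4593 0.1675 0.1522] r 0.158 ang 227.0
0.0007677788726013778
nozzle top [0.4394 0.1788 0.188 ] r 0.1647 ang 219.24
[[224.2835737  126.57811401]
 [225.85321787 133.18444031]] [[297.58530442 102.37915999]
 [296.16138437 143.84289587]]
```

```bash
python3 -c "
from h import *
rows([(.40,.28,.226),(.445,.232,.222),(.458,.217,.222),(.4665,.205,.222)])"
```

```text
TCP [0.2617 0.4985 0.2605] toolx ang 136.07 z [ 0.  0. -1.] F [-0.69 -0.13  0.76] t 5.85 op 0.00016703782578401133
(0.4, 0.28, 0.226) [-251.2  -61.4   34.4]
(0.445, 0.232, 0.222) [-316.9  -64.8   38.4]
(0.458, 0.217, 0.222) [-336.7  -66.5   38.4]
(0.4665, 0.205, 0.222) [-351.1  -69.3   38.4]
```

>>> play_rows --moves '[{"tx":-45,"ty":-11,"tz":0,"rx":0,"ry":0,"rz":0,"grip":0},{"tx":-90,"ty":-22,"tz":0,"rx":0,"ry":0,"rz":0,"grip":0},{"tx":-135,"ty":-33,"tz":5,"rx":0,"ry":0,"rz":0,"grip":0},{"tx":-180,"ty":-44,"tz":15,"rx":0,"ry":0,"rz":0,"grip":0},{"tx":-225,"ty":-55,"tz":30,"rx":0,"ry":0,"rz":0,"grip":0},{"tx":-265,"ty":-62,"tz":37,"rx":0,"ry":0,"rz":0,"grip":0},{"tx":-300,"ty":-64,"tz":38,"rx":0,"ry":0,"rz":0,"grip":0},{"tx":-322,"ty":-65,"tz":38,"rx":0,"ry":0,"rz":0,"grip":0},{"tx":-335,"ty":-66,"tz":38,"rx":0,"ry":0,"rz":0,"grip":0},{"tx":-343,"ty":-68,"tz":38,"rx":0,"ry":0,"rz":0,"grip":0},{"tx":-350,"ty":-69,"tz":38,"rx":0,"ry":0,"rz":0,"grip":0},{"tx":-351,"ty":-69,"tz":38,"rx":0,"ry":0,"rz":0,"grip":0}]'

```text
time_s: 7.05
position: [0.4662, 0.2066, 0.2224]
orientation: [-0.0, 0.373, 0.928, 0.0]
force: [-0.9, 1.2, 1.1]
opening: 0.0
```

>>> play_rows --moves '[{"tx":0,"ty":0,"tz":0,"rx":0,"ry":0,"rz":0,"grip":0},{"tx":20,"ty":0,"tz":0,"rx":0,"ry":0,"rz":0,"grip":0},{"tx":60,"ty":3,"tz":-3,"rx":0,"ry":0,"rz":0,"grip":0},{"tx":100,"ty":8,"tz":-8,"rx":0,"ry":0,"rz":0,"grip":0},{"tx":145,"ty":20,"tz":-20,"rx":0,"ry":0,"rz":0,"grip":0},{"tx":190,"ty":30,"tz":-38,"rx":0,"ry":0,"rz":0,"grip":0},{"tx":235,"ty":40,"tz":-38,"rx":0,"ry":0,"rz":0,"grip":0},{"tx":280,"ty":50,"tz":-38,"rx":0,"ry":0,"rz":0,"grip":0},{"tx":320,"ty":60,"tz":-38,"rx":0,"ry":0,"rz":0,"grip":0},{"tx":350,"ty":69,"tz":-38,"rx":0,"ry":0,"rz":0,"grip":0}]'

```text
time_s: 8.05
position: [0.2583, 0.5006, 0.2601]
orientation: [-0.001, 0.371, 0.929, -0.0]
force: [0.9, -0.7, 0.3]
opening: 0.0002
```

```bash
python3 look.py 6; python3 - <<'E'
import cv2,numpy as np
a=cv2.imread('pics/top6.png')[180:225,260:305];b=cv2.imread('pics/side6.png')[135:235,225:285]
cv2.imwrite('pics/m6.png',np.hstack([cv2.resize(a,(450,450),interpolation=cv2.INTER_CUBIC),cv2.resize(b,(330,550),interpolation=cv2.INTER_CUBIC)[:450]]))
E
```

```text
side nozzle 0.69 [250.7 181.3] [0.4549 0.1753 0.188 ]
side nozzle 0.25 [295.4  96.5] [0.6662 0.6056 0.188 ]
side mouth 0.86 [205.6 216.6] [0.3732 0.1407 0.152 ]
side mouth 0.75 [254.6 200.4] [0.4608 0.1731 0.152 ]
top nozzle 0.68 [288.4 197.4] [0.4531 0.1677 0.188 ]
top mouth 0.81 [333.8 216.1] [0.4187 0.0756 0.152 ]
top mouth 0.72 [290.7 235.6] [0.3817 0.1624 0.152 ]
boom n 433 ang 224.9683406269485 via center 225.29987112241926
```

View pics/m6.png

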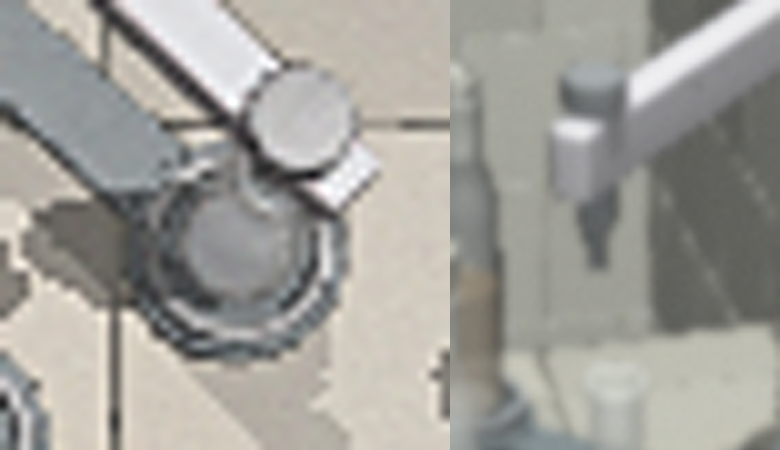

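View pics/z6.png

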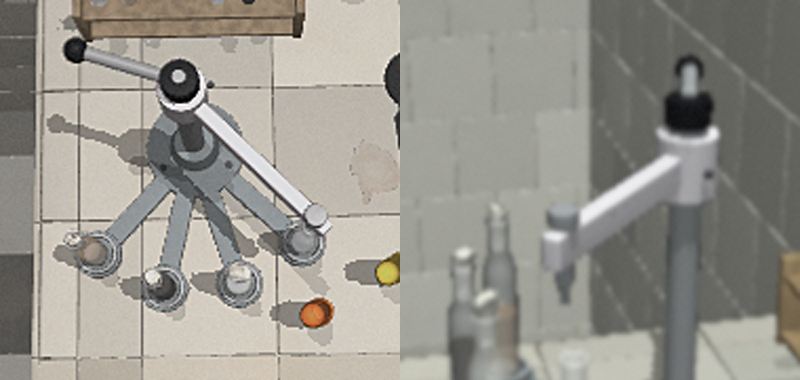

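```bash
cat > cmp.py <<'E'
from meas import *
import sys
cap=eval(sys.argv[1]);tip=eval(sys.argv[2])
piv=np.array([.5655,.282])
def pr(l,p): 
    r=p[:2]-piv;print(l,p.round(4),'r',np.hypot(*r).round(4),'ang',(np.degrees(np.arctan2(r[1],r[0]))%360).round(2))
f=sys.argv[3]
d=np.load('pics/top%s.png.npy'%f);c=np.round(cap).astype(int);z=np.median(d[c[1]-1:c[1]+2,c[0]-1:c[0]+2]);P=atd('top',cap,z);print('cap z',P[2])
pr('cap',atz('top',cap,.252));pr('tip side',atz('side',tip,.188));pr('tip side net',atz('side',(250.7,181.3),.188))
pr('mouth top',atz('top',(287.2,196.3),.152));pr('mouth side',atz('side',(254.8,202.5),.152))
for a in range(221,231):
    a=np.radians(a);u=np.array([np.cos(a),np.sin(a)]);p=piv+.16*u
    print(np.degrees(a).round(),proj('top',[[*p,.252]]).round(1),proj('side',[[*p,.188],[*p,.152]]).round(1).tolist())
E
python3 cmp.py "(289.5,191.3)" "(251.7,183.5)" 6
```

```text
cap z 0.2507909612335911
cap [0.4555 0.1707 0.252 ] r 0.1565 ang 225.35
tip side [0.4548 0.1671 0.188 ] r 0.1595 ang 226.08
tip side net [0.4549 0.1752 0.188 ] r 0.1537 ang 224.0
mouth top [0.4601 0.1671 0.152 ] r 0.1559 ang 227.47
mouth side [0.4595 0.1661 0.152 ] r 0.1571 ang 227.56
221.0 [[286.1 197.4]] [[244.5, 181.5], [244.8, 200.4]]
222.0 [[287.2 196.3]] [[245.8, 181.9], [246.2, 200.9]]
223.0 [[288.4 195.3]] [[247.2, 182.4], [247.5, 201.3]]
224.0 [[289.5 194.2]] [[248.6, 182.8], [248.9, 201.8]]
225.0 [[290.6 193. ]] [[250.0, 183.2], [250.3, 202.2]]
226.0 [[291.6 191.9]] [[251.4, 183.6], [251.7, 202.6]]
227.0 [[292.7 190.8]] [[252.9, 184.0], [253.1, 203.0]]
228.0 [[293.7 189.6]] [[254.4, 184.3], [254.6, 203.4]]
229.0 [[294.7 188.4]] [[255.9, 184.7], [256.0, 203.8]]
230.0 [[295.7 187.2]] [[257.4, 185.1], [257.5, 204.2]]
```

Top (225.35° vs 227.47°) and side (tip column 251.7 vs mouth column 254.8) agree: the nozzle is about 2.1° short. I'll nudge it 4.5 mm further at the finger.

>>> play_rows --moves '[{"tx":-45,"ty":-11,"tz":0,"rx":0,"ry":0,"rz":0,"grip":0},{"tx":-90,"ty":-22,"tz":0,"rx":0,"ry":0,"rz":0,"grip":0},{"tx":-135,"ty":-33,"tz":5,"rx":0,"ry":0,"rz":0,"grip":0},{"tx":-180,"ty":-44,"tz":15,"rx":0,"ry":0,"rz":0,"grip":0},{"tx":-225,"ty":-55,"tz":30,"rx":0,"ry":0,"rz":0,"grip":0},{"tx":-265,"ty":-62,"tz":37,"rx":0,"ry":0,"rz":0,"grip":0},{"tx":-300,"ty":-66,"tz":38,"rx":0,"ry":0,"rz":0,"grip":0},{"tx":-325,"ty":-68,"tz":38,"rx":0,"ry":0,"rz":0,"grip":0},{"tx":-340,"ty":-69,"tz":38,"rx":0,"ry":0,"rz":0,"grip":0},{"tx":-348,"ty":-69,"tz":38,"rx":0,"ry":0,"rz":0,"grip":0},{"tx":-352,"ty":-69.5,"tz":38,"rx":0,"ry":0,"rz":0,"grip":0},{"tx":-354.5,"ty":-69.5,"tz":38,"rx":0,"ry":0,"rz":0,"grip":0}]'

```text
time_s: 9.55
position: [0.4684, 0.2024, 0.2222]
orientation: [-0.001, 0.373, 0.928, -0.0]
force: [-2.1, 0.2, 0.4]
opening: -0.0002
```

>>> play_rows --moves '[{"tx":0,"ty":0,"tz":0,"rx":0,"ry":0,"rz":0,"grip":0},{"tx":20,"ty":0,"tz":0,"rx":0,"ry":0,"rz":0,"grip":0},{"tx":60,"ty":3,"tz":-3,"rx":0,"ry":0,"rz":0,"grip":0},{"tx":100,"ty":8,"tz":-8,"rx":0,"ry":0,"rz":0,"grip":0},{"tx":145,"ty":20,"tz":-20,"rx":0,"ry":0,"rz":0,"grip":0},{"tx":190,"ty":30,"tz":-38,"rx":0,"ry":0,"rz":0,"grip":0},{"tx":235,"ty":40,"tz":-38,"rx":0,"ry":0,"rz":0,"grip":0},{"tx":280,"ty":50,"tz":-38,"rx":0,"ry":0,"rz":0,"grip":0},{"tx":320,"ty":60,"tz":-38,"rx":0,"ry":0,"rz":0,"grip":0},{"tx":354.5,"ty":69.5,"tz":-38,"rx":0,"ry":0,"rz":0,"grip":0}]'

```text
time_s: 10.55
position: [0.2593, 0.5009, 0.2605]
orientation: [-0.0, 0.372, 0.928, 0.001]
force: [0.1, 0.6, 0.2]
opening: 0.0002
```

```bash
python3 look.py 7; python3 - <<'E'
import cv2,numpy as np
a=cv2.imread('pics/top7.png')[180:225,260:305];b=cv2.imread('pics/side7.png')[135:235,225:285]
cv2.imwrite('pics/m7.png',np.hstack([cv2.resize(a,(450,450),interpolation=cv2.INTER_CUBIC),cv2.resize(b,(330,550),interpolation=cv2.INTER_CUBIC)[:450]]))
E
```

```text
side nozzle 0.55 [251.8 181.5] [0.4565 0.174  0.188 ]
side mouth 0.96 [254.9 200.7] [0.4611 0.172  0.152 ]
side mouth 0.95 [246.8 242.5] [0.4218 0.0544 0.152 ]
top nozzle 0.86 [287. 198.] [0.452  0.1705 0.188 ]
top nozzle 0.2 [286.6 204.4] [0.4397 0.1715 0.188 ]
top mouth 0.72 [334.6 216. ] [0.4189 0.074  0.152 ]
top mouth 0.69 [288.9 196.9] [0.4588 0.1637 0.152 ]
boom n 428 ang 227.03222520176558 via center 227.3468681823583
```

View pics/m7.png

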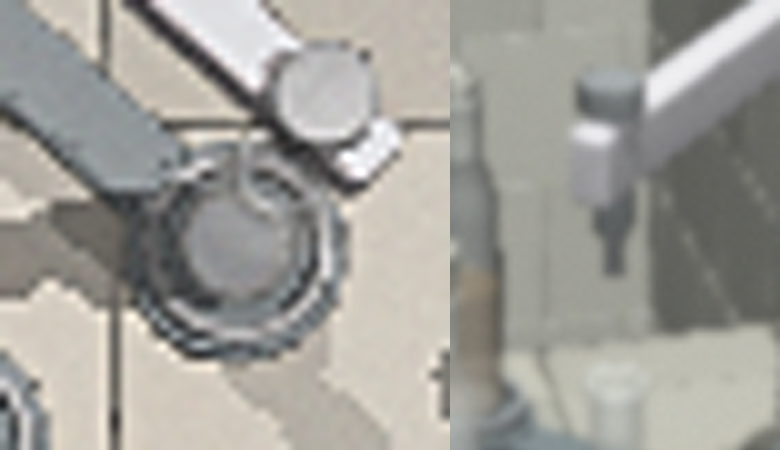

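Side view: the nozzle tip (column ~254.4) stands right above the mouth (~254.8), and the top view puts the bar at 227.2° against 227.4° for the mouth. The arm is set, so now the lever.

```bash
python3 -c "
from h import *
piv=np.array([.5655,.282]);W=[(.40,.43,.257),(.525,.362,.257)]
for f in (80,72,66,60,54,48,42,37,33,31):
    a=np.radians(f);W.append((*(piv+.066*np.array([np.cos(a),np.sin(a)])+.019*np.array([-np.sin(a),np.cos(a)])).round(4),.257))
rows(W)"
```

```text
TCP [0.2632 0.4973 0.2604] toolx ang 136.03 z [ 0.001 -0.001 -1.   ] F [ 0.03 -0.38  0.66] t 10.85 op 0.0001974679588182635
(0.4, 0.43, 0.257) [-145.2   46.6    3.6]
(0.525, 0.362, 0.257) [-282.4   84.4    3.8]
(np.float64(0.5582), np.float64(0.3503), 0.257) [-314.4   99.     3.9]
(np.float64(0.5678), np.float64(0.3506), 0.257) [-321.1  105.9    3.9]
(np.float64(0.575), np.float64(0.35), 0.257) [-326.7  110.5    3.9]
(np.float64(0.582), np.float64(0.3487), 0.257) [-332.7  114.4    3.9]
(np.float64(0.5889), np.float64(0.3466), 0.257) [-339.1  117.7    3.9]
(np.float64(0.5955), np.float64(0.3438), 0.257) [-345.8  120.2    3.9]
(np.float64(0.6018), np.float64(0.3403), 0.257) [-352.7  122.1    3.9]
(np.float64(0.6068), np.float64(0.3369), 0.257) [-358.7  123.1    3.9]
(np.float64(0.6105), np.float64(0.3339), 0.257) [-363.4  123.5    3.9]
(np.float64(0.6123), np.float64(0.3323), 0.257) [-365.8  123.6    3.9]
```

>>> play_rows --moves '[{"tx":-45,"ty":14,"tz":3,"rx":0,"ry":0,"rz":0,"grip":0},{"tx":-90,"ty":29,"tz":3,"rx":0,"ry":0,"rz":0,"grip":0},{"tx":-135,"ty":43,"tz":4,"rx":0,"ry":0,"rz":0,"grip":0},{"tx":-180,"ty":56,"tz":4,"rx":0,"ry":0,"rz":0,"grip":0},{"tx":-225,"ty":68,"tz":4,"rx":0,"ry":0,"rz":0,"grip":0},{"tx":-260,"ty":78,"tz":4,"rx":0,"ry":0,"rz":0,"grip":0},{"tx":-282,"ty":84,"tz":4,"rx":0,"ry":0,"rz":0,"grip":0},{"tx":-282,"ty":84,"tz":4,"rx":0,"ry":0,"rz":0,"grip":0}]'

```text
time_s: 11.65
position: [0.5288, 0.3563, 0.2562]
orientation: [0.002, 0.379, 0.925, -0.001]
force: [0.3, 0.6, 0.1]
opening: -0.0002
```

```bash
python3 look.py 8
```

```text
side nozzle 0.66 [254.  181.7] [0.4599 0.1725 0.188 ]
side mouth 0.97 [256.5 202.3] [0.4625 0.1661 0.152 ]
side mouth 0.81 [247.7 241. ] [0.4239 0.0578 0.152 ]
top nozzle 0.84 [288.6 195.3] [0.4572 0.1672 0.188 ]
top mouth 0.68 [294.2 233.3] [0.3861 0.1554 0.152 ]
top mouth 0.55 [333.9 214.7] [0.4215 0.0754 0.152 ]
boom n 428 ang 226.9897387741842 via center 227.369675990283
```

View pics/z8.png

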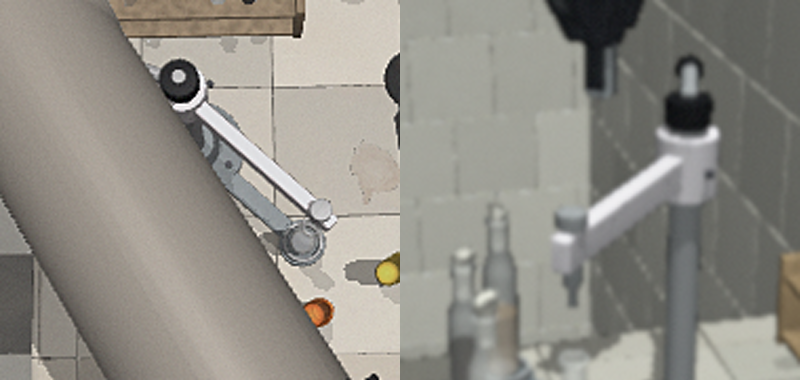

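The bar is unchanged at 227°, and the finger stands left of the lever at lever height. Now I push the lever along its arc.

>>> play_rows --moves '[{"tx":-16,"ty":7,"tz":0,"rx":0,"ry":0,"rz":0,"grip":0},{"tx":-28,"ty":13,"tz":0,"rx":0,"ry":0,"rz":0,"grip":0},{"tx":-34,"ty":17,"tz":0,"rx":0,"ry":0,"rz":0,"grip":0},{"tx":-39,"ty":21,"tz":0,"rx":0,"ry":0,"rz":0,"grip":0},{"tx":-45,"ty":26,"tz":0,"rx":0,"ry":0,"rz":0,"grip":0},{"tx":-51,"ty":30,"tz":0,"rx":0,"ry":0,"rz":0,"grip":0},{"tx":-57,"ty":33,"tz":0,"rx":0,"ry":0,"rz":0,"grip":0},{"tx":-64,"ty":36,"tz":0,"rx":0,"ry":0,"rz":0,"grip":0},{"tx":-70,"ty":38,"tz":0,"rx":0,"ry":0,"rz":0,"grip":0},{"tx":-70,"ty":38,"tz":0,"rx":0,"ry":0,"rz":0,"grip":0}]'

```text
time_s: 12.95
position: [0.6018, 0.3413, 0.256]
orientation: [0.001, 0.374, 0.927, 0.0]
force: [0.3, 0.1, -0.4]
opening: -0.0002
```

```bash
python3 look.py 9
```

```text
side nozzle 0.69 [253.3 184. ] [0.4569 0.1647 0.188 ]
side mouth 0.65 [255.  199.9] [0.4618 0.1746 0.152 ]
side mouth 0.65 [206.5 212.6] [0.3762 0.1528 0.152 ]
top mouth 0.74 [335.6 217.2] [0.4165 0.0721 0.152 ]
```

View pics/z9.png

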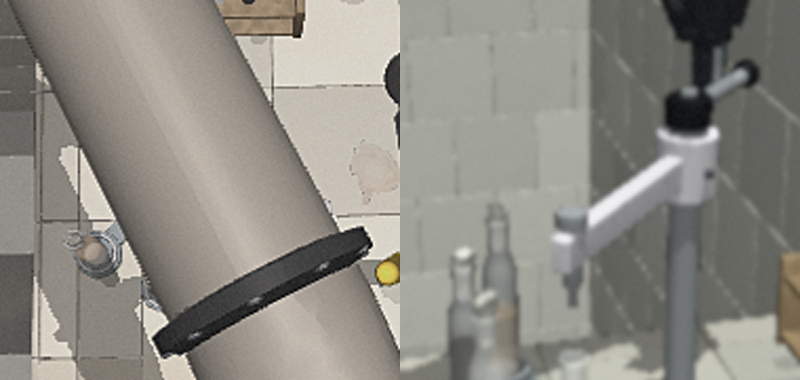

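The lever follows and the bar stays put. I'll go on in small steps and watch the force.

>>> play_rows --moves '[{"tx":-3,"ty":0.5,"tz":0,"rx":0,"ry":0,"rz":0,"grip":0},{"tx":-6,"ty":1,"tz":0,"rx":0,"ry":0,"rz":0,"grip":0},{"tx":-9,"ty":1.5,"tz":0,"rx":0,"ry":0,"rz":0,"grip":0},{"tx":-11,"ty":1.5,"tz":0,"rx":0,"ry":0,"rz":0,"grip":0},{"tx":-11,"ty":1.5,"tz":0,"rx":0,"ry":0,"rz":0,"grip":0}]'

```text
time_s: 13.75
position: [0.6096, 0.3352, 0.2563]
orientation: [0.0, 0.374, 0.927, 0.0]
force: [-1.4, 1.1, 1.1]
opening: 0.0001
```

>>> play_rows --moves '[{"tx":-2,"ty":0,"tz":0,"rx":0,"ry":0,"rz":0,"grip":0},{"tx":-2,"ty":0,"tz":0,"rx":0,"ry":0,"rz":0,"grip":0}]'

```text
time_s: 13.95
position: [0.6109, 0.3339, 0.2563]
orientation: [0.0, 0.374, 0.928, 0.0]
force: [-2.2, 1.7, 1.2]
opening: 0.0001
```

```bash
python3 look.py 10; python3 -c "
from h import *
rows([])"
```

```text
side nozzle 0.77 [256.1 179.5] [0.4652 0.1796 0.188 ]
side mouth 0.88 [254.8 200.9] [0.4608 0.1714 0.152 ]
side mouth 0.88 [207.7 213.9] [0.3776 0.1482 0.152 ]
top mouth 0.54 [335.4 214.3] [0.4222 0.0723 0.152 ]
TCP [0.6109 0.3339 0.2563] toolx ang 136.1 z [ 0. -0. -1.] F [-1.57  0.15  1.02] t 14.25 op -0.00016271858018018502
```

View pics/z10.png

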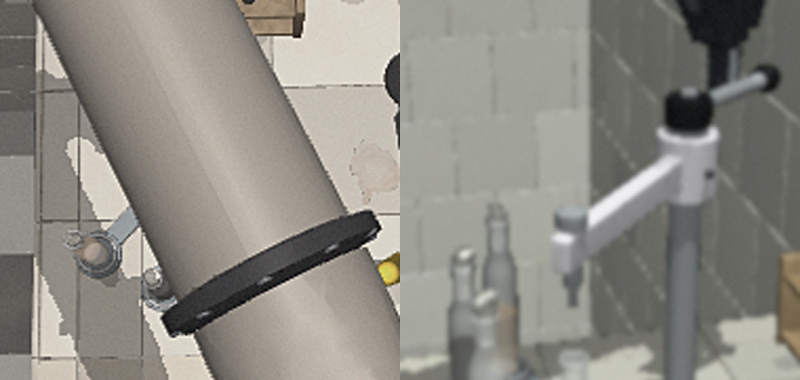

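>>> play_rows --moves '[{"tx":-1.5,"ty":0,"tz":0,"rx":0,"ry":0,"rz":0,"grip":0},{"tx":-3,"ty":0,"tz":0,"rx":0,"ry":0,"rz":0,"grip":0},{"tx":-3,"ty":0,"tz":0,"rx":0,"ry":0,"rz":0,"grip":0}]'

```text
time_s: 14.55
position: [0.613, 0.3318, 0.2562]
orientation: [-0.0, 0.374, 0.928, -0.0]
force: [-0.9, 1.0, -0.2]
opening: -0.0002
```

```bash
python3 -c "
from h import *
piv=np.array([.5655,.282])
snap('side','side11.png')
for r in robot.spot_point('side','lever_ball')[:1]:
    uv=np.array(r['at'])*[512,384];print(r['score'],uv)
for f in (40,37,34,32,30,28,26):
    a=np.radians(f);print(f,proj('side',[[*(piv+.092*np.array([np.cos(a),np.sin(a)])),.267]]))
rows([])"
```

```text
0.59 [328.8064 100.608 ]
40 [[322.18827008  97.55614362]]
37 [[324.31957519  97.99884794]]
34 [[326.39300225  98.47502709]]
32 [[327.74058506  98.81072229]]
30 [[329.05862347  99.16074206]]
28 [[330.34559086  99.5248387 ]]
26 [[331.59996328  99.90274908]]
TCP [0.613  0.3318 0.2563] toolx ang 136.11 z [ 0. -0. -1.] F [-1.33  0.93  1.23] t 14.65 op 0.0001956579571236131
```

>>> play_rows --moves '[{"tx":-1.5,"ty":0,"tz":0,"rx":0,"ry":0,"rz":0,"grip":0},{"tx":-3,"ty":0,"tz":0,"rx":0,"ry":0,"rz":0,"grip":0},{"tx":-3,"ty":0,"tz":0,"rx":0,"ry":0,"rz":0,"grip":0}]'

```text
time_s: 14.95
position: [0.6137, 0.3312, 0.2562]
orientation: [-0.002, 0.373, 0.928, 0.0]
force: [-5.5, 1.5, 0.8]
opening: -0.0
```

>>> play_rows --moves '[{"tx":-1,"ty":0,"tz":0,"rx":0,"ry":0,"rz":0,"grip":0},{"tx":-2,"ty":0,"tz":0,"rx":0,"ry":0,"rz":0,"grip":0},{"tx":-2,"ty":0,"tz":0,"rx":0,"ry":0,"rz":0,"grip":0}]'

```text
time_s: 15.25
position: [0.6138, 0.3311, 0.2562]
orientation: [-0.003, 0.372, 0.928, 0.001]
force: [-6.6, 2.2, 2.2]
opening: -0.0
```

The finger is stalled at 0.6138 m with the force rising, so the lever is on its stop. I'll back away now.

>>> play_rows --moves '[{"tx":15,"ty":0,"tz":0,"rx":0,"ry":0,"rz":0,"grip":0},{"tx":45,"ty":0,"tz":-5,"rx":0,"ry":0,"rz":0,"grip":0},{"tx":85,"ty":-20,"tz":-10,"rx":0,"ry":0,"rz":0,"grip":0},{"tx":125,"ty":-40,"tz":-10,"rx":0,"ry":0,"rz":0,"grip":0},{"tx":165,"ty":-55,"tz":-10,"rx":0,"ry":0,"rz":0,"grip":0},{"tx":205,"ty":-70,"tz":-10,"rx":0,"ry":0,"rz":0,"grip":0},{"tx":250,"ty":-85,"tz":-10,"rx":0,"ry":0,"rz":0,"grip":0},{"tx":290,"ty":-95,"tz":-10,"rx":0,"ry":0,"rz":0,"grip":0},{"tx":330,"ty":-110,"tz":-10,"rx":0,"ry":0,"rz":0,"grip":0},{"tx":368,"ty":-123,"tz":-10,"rx":0,"ry":0,"rz":0,"grip":0},{"tx":368,"ty":-123,"tz":-10,"rx":0,"ry":0,"rz":0,"grip":0}]'

```text
time_s: 16.35
position: [0.2583, 0.4992, 0.2665]
orientation: [-0.002, 0.368, 0.93, 0.001]
force: [-0.4, 0.1, 0.7]
opening: 0.0005
```

```bash
python3 look.py 12; python3 - <<'E'
from meas import *
piv=np.array([.5655,.282])
for n in('top','side'):
    r=robot.spot_point(n,'lever_ball')[0];uv=np.array(r['at'])*[512,384];p=atz(n,uv,.267);d=p[:2]-piv;print(n,uv,p,np.degrees(np.arctan2(d[1],d[0])))
P,u,v=cloud('top','top12.png');rel=P[:,:2]-piv;rr=np.hypot(*rel.T);an=np.degrees(np.arctan2(rel[:,1],rel[:,0]))
m=(P[:,2]>.262)&(rr>.025)&(rr<.105)&(an>0)&(an<100);print('lever now',np.median(an[m]),m.sum())
P,u,v=cloud('top','top0.png');rel=P[:,:2]-piv;rr=np.hypot(*rel.T);an=np.degrees(np.arctan2(rel[:,1],rel[:,0]))
m=(P[:,2]>.262)&(rr>.025)&(rr<.105)&(an>0)&(an<100);print('lever start',np.median(an[m]),m.sum())
import cv2
a=cv2.imread('pics/top12.png')[180:225,260:305];b=cv2.imread('pics/side12.png')[135:235,225:285]
cv2.imwrite('pics/m12.png',np.hstack([cv2.resize(a,(450,450),interpolation=cv2.INTER_CUBIC),cv2.resize(b,(330,550),interpolation=cv2.INTER_CUBIC)[:450]]))
E
```

```text
side nozzle 0.95 [253.3 183.7] [0.4572 0.1657 0.188 ]
side mouth 0.92 [249.5 241.8] [0.426  0.0551 0.152 ]
side mouth 0.86 [253.6 201.3] [0.4585 0.1706 0.152 ]
top nozzle 0.81 [289.7 192.6] [0.4623 0.165  0.188 ]
top nozzle 0.22 [228.9 160.5] [0.5273 0.2809 0.188 ]
top mouth 0.83 [335.4 215.6] [0.4196 0.0724 0.152 ]
top mouth 0.75 [288.3 197.9] [0.4568 0.165  0.152 ]
boom n 433 ang 227.1019525110644 via center 227.41013883926306
top [199.424   89.0112] [0.64197927 0.32808899 0.267     ] 31.074586470281236
side [229.888 208.896] [ 0.38358087 -0.03841352  0.267     ] -119.58633294976237
lever now 31.161456110087148 332
lever start 70.92968097617992 340
```

View pics/z12.png

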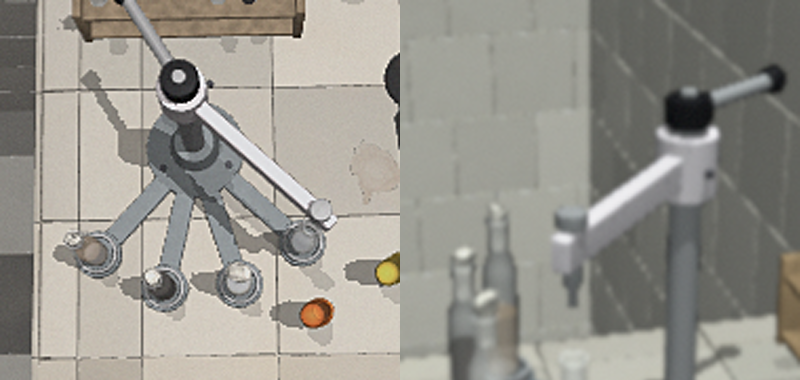

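View pics/m12.png

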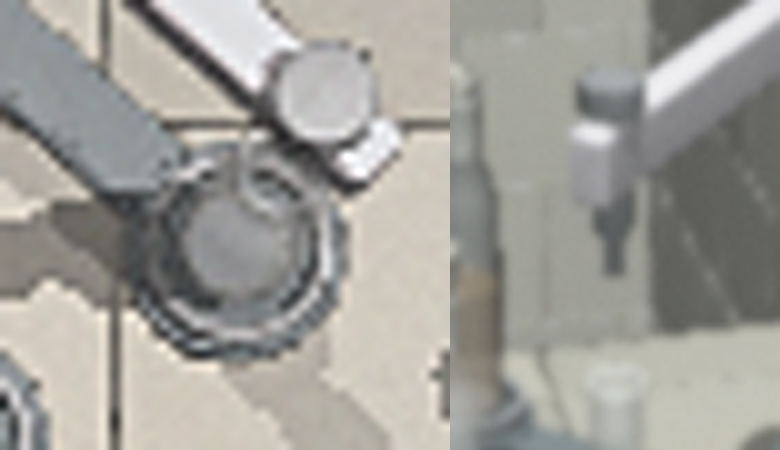

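The lever stands at 31°, against an expected stop at 31.5°. The nozzle (column 254.4) is still over the mouth (254.8), and the bottles have not moved.

```bash
python3 -c "
from h import *
print(robot.close_job())"
```

```text
the job is handed in; nothing more can be done
None
```

The nozzle now stands over the mouth of the open bottle and the locking lever is against its stop. I handed the job in at about 16.5 s.

- **Swinging arm:** I pushed it round with the shut fingertip in three stages, backing off between stages to measure. In the last top picture the bar points at 227.1 to 227.4°, and the mouth lies at about 227.4°. In the side picture the nozzle tip is within half a pixel of the mouth's column. That is about 1 mm, within the roughly 2 mm calibration.
- **Lever:** I pushed it clockwise until the finger stalled and the force rose from about 2 N to 7 N. It ended at 31°, against a computed stop of 31.5°. The arm did not move while I pushed the lever.
- **Bottles and contact:** All four bottles look unmoved in the pictures, and the robot ended clear of everything.

**Checks that disagreed:**
- The networks' single-camera mouth and nozzle points scattered by several millimetres, so I centred the nozzle on image features I read by eye.
- The last side-view detection of the lever ball was plainly wrong, so I used the top view and its depth reading instead.
- My first move call was refused because its rows lacked some keys. Nothing moved.

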